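# Load the slide dryer and set its inner timer knob

## Robot

A 6-joint arm with a two-finger parallel gripper is mounted at the origin on the work surface. World frame = base frame: x ahead of the robot, y to its left, z up, the work surface at z = 0. Lengths are in m, angles in degrees, forces in N, time in s.
With the tool pointing down it reaches from about 0.3 to 0.825 m from the base axis. Payload 5.4 kg.
Tool frame: the origin (TCP) lies midway between the tips of the shut fingers; the grasp point (between the pads) lies 19 mm behind it (env.tcp_to_grasp is the distance from the TCP to the grasp point, in m); z points along the fingers, y is the line along which they close (so a half turn about z gives the same grasp; the last joint's range is limited). The gripper opens to 92 mm and grips with 3 to 60 N. Pads are 20 mm wide; open, the fingers measure 128 mm over their backs; the gripper's body (75 mm by 189 mm) begins 69 mm behind the grasp point.
Start: joints at [-87.611, 9.076, 91.501, -0, 79.423, -12.038], TCP at [0.143, -0.557, 0.215] pointing down, gripper open.
Joint ranges: [-166.64, 166.64], [-54.1, 131.32], [10.49, 154.53], [-73.88, 253.88], [9.74, 151.15], [-171.62, 171.62]. Speed limits (degrees/s): [147.25, 147.25, 180, 180, 180, 180].

## Interface

Orientations are given as a 3x3 rotation matrix whose columns are the frame's x, y, z axes.
In Python, from workcell import readout, eyes, env, look_for, regions_of, tip_of gives the robot as it stands.
- The arm moves only by the shell command python3 -m jog 'ROWS' [FORCE]. ROWS is a JSON object of lists of equal length, an entry for each row: "jaw": the closure in counts, from 0 (fully open) to 255 (shut); "offset": the shift along the tool's x, y, z in cm, a list of three; "dr": the turn, a rotation vector about the tool's x, y, z in rad, a list of three. A call has 1 to 8 rows; each row shifts and turns the commanded pose from where the row before left it, along the tool's axes as they then stand; what a row does not reach is not made up. A row lasts 1/12 s, in which the tool goes at most 41.7 mm and 7.16 degrees, less where a joint would pass 70% of its speed; a pose out of reach is approached as far as the arm can. A call with a gripper value outside its range is refused whole. The fingers move at their own pace and stop on an object; FORCE is the grip in N (left out, the last holds). Time passes only in rows, so rows that do not move let the fingers close. It gives the time, the measured TCP pose, the force, the opening and the grip force at its end, in the units of the state.
- readout.observe(): the state, without advancing time (a new reading comes with each control period).
- eyes.get_image(name): name is "side" or "top" or "wrist"; returns the picture (400x640x3 uint8, red, green, blue); there is no depth.
- eyes.get_calibration(name): a dict with "fov_y" (degrees; the focal length in pixels is half the picture's height over the tangent of half this angle, whatever the lens; pixels are square), "cx", "cy" (the principal point, pixels), "k1" (the pictures are not rectified: a ray, as slopes to the right and down, at radius r is drawn at 1 + k1 r^2 times it, then the intrinsics apply), "cam_to_world" (4x4, takes a point from camera to world coordinates). Camera axes: x right, y down, z forward; pixel columns grow to the right and rows downward; lengths in m; the calibration is good to about 2 mm. A picture is of the moment at which its call begins: read the wrist's pose just before it. get_calibration takes no time and is no camera call; for the wrist camera it gives the pose at the moment of the call.
- env.sign_off(): hands the job in; it is judged then, once.
Trained networks look in the newest picture that a camera, given by its name, has taken for a name from the list of things; names that differ only in an ending like _2 or _b are one class to them, and where a whole thing is asked for, a point or a joint stands for the part that bears it (a point fixed in the world has none). Each returns a list of dicts, best first, with "score" (0 to 1); they miss things now and then, are a little off and sometimes report something else, mostly with a low value. They report only what shows in the picture. A call takes as long as a camera call. They do not tell look-alikes from the thing itself.
- look_for(camera, name): "at" ([x, y, z] in m, in the coordinates of the camera as it stood for that picture, good to about 4 mm: the middle of the surface that is visible of it).
- regions_of(camera, name): "region" (400x640 bool, what is visible of it).
- tip_of(camera, name): "at" ([x, y, z] in m, in the coordinates of the camera as it stood for that picture, good to about 4 mm: a listed point, or the origin of a listed thing).
The state is a dict: "time": time; "joint_positions": joint angles; "qvel": joint speeds; "joint_torque": joint torques, N m; "tool_pos": TCP position; "tool_rot": TCP orientation; "wrist_force": force on the tool from outside, world axes, zero at the start; "moment": the same for the moment, N m; "width": opening from 0.0 (shut) to 1.0 (fully open); "grasp_force": force on a finger pad.
Only numpy, scipy, OpenCV 4.12 (cv2) and the standard library are available. Lean on these libraries where they do the work, as an engineer would, in place of code of your own. Each camera call takes 0.05 s, during which the arm holds its last target. There are 200 camera calls.

## Task

Put the blue slide carrier with the red blood smears flat and square on top of the yellow carrier on the dryer's sloping bed, both pushed down fully home against the backstop, and let go. Then start the timer: press in the small grey inner knob to release its off lock and turn only this knob clockwise until its white line points at the orange mark on the black outer ring, without moving the ring itself. Leave the empty blue carrier, the jar and the two bottles where they stand.

Things in the scene. Friction and masses are not known exactly. Their poses are not given: they have to be found in the camera images.
- loaded_carrier: blue flat slide carrier holding two glass slides with red smears, 76 x 52 x 9 mm (x, y, z), 40 to 85 g, lying flat on the bench to one side of the dryer. Origin at the centre of its underside, z up; grip it across its 52 mm width (its y). Either way round on the bed is fine
- first_carrier: yellow carrier of the same shape and size (76 x 52 x 9 mm) with two slides, loose, already lying on the dryer's bed against the backstop. Origin at the centre of its underside, z normal to the bed, x up the slope
- empty_carrier: empty blue carrier (black slots, no slides), same 76 x 52 x 9 mm, lying on the bench on the other side of the dryer: leave it alone. Origin at the centre of its underside
- bed: the dryer's aluminium bed, 135 x 110 mm, sloping 20 degrees, low edge towards the robot. Origin on its surface at the middle of the backstop's inner face; x up the slope away from the backstop, y along the backstop, z normal to the bed. Steel backstop at the low end: 24 mm high, 90 mm long, 8 mm thick (x -8 to 0). A carrier that is home has its centre at x = 38 mm
- dryer: white wedge-shaped slide dryer, fixed, 180 x 290 mm, 40 mm high in front, 105 mm at the back; deck slopes 20 degrees, 4 mm below the bed's surface. Origin at the centre of its underside, x away from the robot, z up. Bed on its left half, concentric knobs on its right, 143 mm from the bed's middle line
- knob_top (a point): centre of the top face of the grey inner timer knob, on the turning axis; its z is the axis (normal to the deck). The knob is a plain cylinder 30 mm in diameter and 20 mm high. While the knob is up, the top face of the outer ring is 28 mm under this point (8 mm free gap under the knob, a thin spindle in it) and the deck 40 mm under it. Nothing stands within 70 mm of the axis above the ring
- timer_spindle (a joint): how far the inner knob is pressed in along its axis, m: 0 = up, 0.0055 = fully down. A spring pushes it up (2 N at first, 7.5 N fully down). To turn past the off lock press it in at least 4 mm, best fully down; press gently on the knob by gripping its side and moving along the axis
- knob_mark (a point): point on the knob's white line, 12 mm from the axis, on its top face; its frame turns with the knob: x points outwards along the line, z along the axis
- ring_mark (a point): point on the orange mark on the top face of the black outer ring (ring 68 mm in diameter, 12 mm high, same axis as the knob), 25 mm from the axis; x points outwards along the mark, z along the axis. The ring turns very easily (about 0.02 Nm): anything that rubs it drags it
- timer_knob (a joint): angle of the inner knob, rad, growing clockwise seen from above, range 0 to 5.5; 0 = white line pointing straight up the slope. Friction torque about 0.06 Nm; it stays where it is left. Off lock: while the knob is up it is blocked at about 0.4 rad; pressed in it passes, and from about 1.05 rad on it springs up and turns freely without pressing
- preset_ring (a joint): angle of the outer ring, rad, same zero and direction: the white line meets the orange mark when both joints read the same. The knob starts 1.7 to 2.9 rad short of the mark (more than one wrist turn)
- stain_jar: amber stain jar with black cap, 56 mm wide, 85 mm high, bystander at the left; origin at the centre of its underside
- wash_bottle: clear wash bottle with red cap, 60 mm wide, 150 mm high, bystander at the right; origin at the centre of its underside
- oil_bottle: small green bottle, 36 mm wide, 70 mm high, bystander beyond the dryer; origin at the centre of its underside
Things that resemble listed ones, but are neither listed nor needed, are in the scene too. Leave any pink or purple look-alike of the loaded_carrier alone.

How it is judged (in metres and radians):
On the way, in this order (a step that is already met when the one before it is completed fails the run):
1. the smear carrier lies on the yellow one, both home against the backstop, released (x of loaded_carrier in the frame of bed between 0.033 and 0.0425 m and z of loaded_carrier in the frame of bed between 0.006 and 0.012 m and y of loaded_carrier in the frame of first_carrier between -0.01 and 0.01 m and angle between the x axis of each of loaded_carrier, first_carrier and the x axis of bed, either way round below 0.12 rad and angle between the z axis of loaded_carrier and the z axis of bed, either way round below 0.08 rad and x of first_carrier in the frame of bed between 0.033 and 0.0425 m and z of first_carrier in the frame of bed between -0.003 and 0.003 m and linear speed of each of loaded_carrier, first_carrier below 0.02 m/s and contact force between the fingers and loaded_carrier below 0.3 N), for 0.2 s.
2. the white line points at the orange mark, knob released (angle between the x axis of knob_mark and the x axis of ring_mark, either way round below 0.12 rad and x of knob_mark in the frame of ring_mark above -0.02 m and velocity of joint timer_knob between -0.05 and 0.05 rad/s and contact force between the fingers and timer_knob below 0.3 N), for 0.2 s.
At the end, for the whole second after the job is handed in: The loaded carrier lies flat on the yellow one (within 10 mm sideways, square within 0.12 rad), both within about 4 mm of the backstop and at rest; the knob's white line is within 0.12 rad (7 degrees) of the orange mark and at rest; carriers and knob are released (all of step 1 and all of step 2); the robot touches nothing.
It fails at once if the outer ring is turned (orange mark moves more than 2.5 mm, 0.1 rad) (distance of ring_mark from where it was at the start of the episode above 0.0025 m).
It fails at once if the empty carrier is moved more than 20 mm (distance of empty_carrier from where it was at the start of the episode above 0.02 m).
It fails at once if a bottle or the jar is moved more than 20 mm (distance of any of stain_jar, wash_bottle, oil_bottle from where it was at the start of the episode above 0.02 m).
It also fails if it takes over 69 s, if anything falls off the work surface, if the arm or the gripper's body presses on something with over 40 N, if the wrist force passes 120 N, or if a joint passes its speed limit or range.

## Working session

There is one attempt and no reset: what is moved stays moved. The work goes in short steps, Python scripts to look and compute and a shell command to move; the robot and the scene stay as the last step left them, time stands still between calls to the robot, and variables do not carry over. Pictures are saved under pics/ and viewed, at most 10 in all, crops included, and the job is handed in when it is done.

```bash
ls; mkdir -p pics; cat > h.py <<'E'
import numpy as np, cv2, json
from workcell import readout, eyes, env, look_for, regions_of, tip_of
def snap(c,fn=None):
    cal=eyes.get_calibration(c); im=eyes.get_image(c)
    if fn: cv2.imwrite('pics/'+fn,im[:,:,::-1])
    return im,cal
def w(cal,p):
    T=np.array(cal['cam_to_world']); return T[:3,:3]@np.array(p)+T[:3,3]
def K(cal):
    f=200/np.tan(np.radians(cal['fov_y']/2)); return f,cal['cx'],cal['cy'],cal['k1']
def proj(cal,P):
    T=np.array(cal['cam_to_world']); q=T[:3,:3].T@(np.array(P)-T[:3,3]); s=q[:2]/q[2]
    f,cx,cy,k=K(cal); s=s*(1+k*(s@s)); return np.array([cx+f*s[0],cy+f*s[1]])
def ray(cal,px):
    f,cx,cy,k=K(cal); d=(np.array(px,float)-[cx,cy])/f; s=d.copy()
    for _ in range(30): s=d/(1+k*(s@s))
    T=np.array(cal['cam_to_world']); return T[:3,3],T[:3,:3]@np.array([s[0],s[1],1])
def onplane(cal,px,p0,n):
    o,d=ray(cal,px); n=np.array(n); return o+d*((np.array(p0)-o)@n)/(d@n)
E
python3 - <<'E'
from h import *
np.set_printoptions(precision=4,suppress=True)
for c in ['top','side']:
    im,cal=snap(c,c+'0.png')
    print(c,K(cal),np.array(cal['cam_to_world'])[:3,3])
    for n in ['loaded_carrier','first_carrier','bed','dryer','knob_top','knob_mark','ring_mark','stain_jar','wash_bottle']:
        for r in tip_of(c,n)[:3]:
            p=w(cal,r['at']); print(n,round(r['score'],2),p,proj(cal,p).round())
print(readout.observe())
E
```

```text
pics
top (np.float64(402.1922990205991), 320.7239097454715, 204.50520886964847, 0.020326353622187227) [ 0.3371 -0.0186  1.4376]
loaded_carrier 0.9 [0.4464 0.2171 0.0017] [266. 240.]
loaded_carrier 0.89 [0.414  0.4772 0.0009] [194. 250.]
loaded_carrier 0.64 [ 0.4596  0.3404 -0.0047] [233. 237.]
first_carrier 0.63 [0.5594 0.0402 0.063 ] [315. 206.]
bed 0.71 [0.519  0.0315 0.0505] [318. 218.]
dryer 0.91 [ 0.6046 -0.0158 -0.0004] [331. 196.]
knob_top 0.66 [ 0.6038 -0.0965  0.1139] [355. 190.]
knob_top 0.43 [ 0.458   0.3396 -0.0054] [233. 237.]
knob_mark 0.47 [ 0.6136 -0.0915  0.1173] [354. 187.]
ring_mark 0.61 [ 0.607  -0.1107  0.0796] [359. 191.]
stain_jar 0.68 [ 0.5798  0.4962 -0.0001] [191. 204.]
wash_bottle 0.83 [ 0.5991 -0.4666 -0.0037] [456. 197.]
wash_bottle 0.51 [0.5173 0.0347 0.0498] [317. 218.]
side (np.float64(413.5750528350591), 323.48919515556946, 198.9650455892034, 0.002491223057041663) [0.2836 0.9118 0.9179]
loaded_carrier 0.88 [ 0.3134  0.3453 -0.0012] [375. 326.]
loaded_carrier 0.78 [0.587  0.3524 0.0022] [270. 304.]
loaded_carrier 0.72 [0.4143 0.4745 0.0008] [322. 364.]
[... 171 characters left out ...]
.097   0.1144] [311. 166.]
knob_mark 0.45 [ 0.6138 -0.0918  0.112 ] [308. 167.]
ring_mark 0.73 [ 0.604 -0.111  0.08 ] [313. 172.]
{'time': 1.0, 'joint_positions': array([-87.6104,   9.0752,  91.5007,  -0.0001,  79.4235, -12.0377]), 'qvel': array([-0.0552, -0.0048,  0.0057,  0.0474,  0.0884, -0.106 ]), 'joint_torque': array([  0.0003, -38.5573, -32.2373,   0.0702,   0.0306,  -0.    ]), 'tool_pos': array([ 0.1432, -0.5569,  0.2146]), 'tool_rot': array([[ 0.9685,  0.2492, -0.    ],
       [ 0.2492, -0.9685, -0.    ],
       [-0.    ,  0.    , -1.    ]]), 'wrist_force': array([-0.4524, -0.4312, -0.5858]), 'moment': array([0.0605, 0.0141, 0.0044]), 'grasp_force': 0.0, 'width': 1.0030280189030822}
```

```bash
python3 - <<'E'
import cv2,numpy as np
a=cv2.imread('pics/top0.png')[120:320,160:480]
a=cv2.resize(a,(800,500),interpolation=cv2.INTER_CUBIC); cv2.imwrite('pics/topc.png',a)
E
```

```text
(no output)
```

View pics/topc.png

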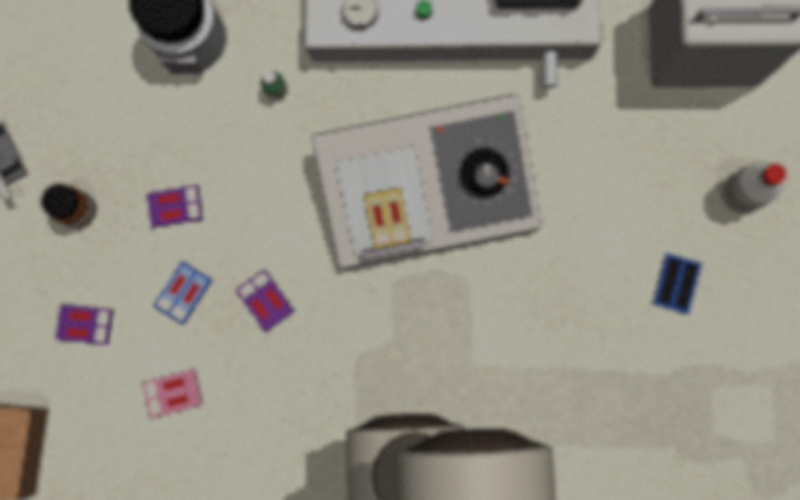

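View pics/side0.png

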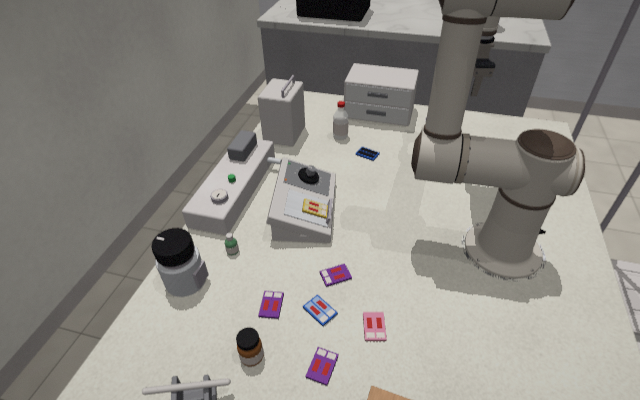

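The thing I want could be the blue carrier (top view, pixel 233,237), the purple ones (230,202), (266,240) and (194,250), the pink one (229,277), or the empty blue one (431,233). The description means the blue one with red smears at (233,237), about (0.459, 0.340). I'll move above it and check it in a close crop.

```bash
python3 -m jog '{"jaw":[0,0,0,0,0,0,0],"offset":[[2.9,-2.6,-0.75],[2.9,-2.6,-0.75],[2.9,-2.6,-0.75],[2.9,-2.6,-0.75],[2.9,-2.6,-0.75],[2.9,-2.6,-0.75],[2.9,-2.6,-0.75]],"dr":[[0,0,0],[0,0,0],[0,0,0],[0,0,0],[0,0,0],[0,0,0],[0,0,0]]}' >/dev/null
python3 -m jog '{"jaw":[0,0,0,0,0,0,0],"offset":[[2.9,-2.6,-0.75],[2.9,-2.6,-0.75],[2.9,-2.6,-0.75],[2.9,-2.6,-0.75],[2.9,-2.6,-0.75],[2.9,-2.6,-0.75],[2.9,-2.6,-0.75]],"dr":[[0,0,0],[0,0,0],[0,0,0],[0,0,0],[0,0,0],[0,0,0],[0,0,0]]}'
python3 -m jog '{"jaw":[0,0,0,0,0,0],"offset":[[0.7,-3.5,0.3],[0.7,-3.5,0.3],[0.7,-3.5,0.3],[0.7,-3.5,0.3],[0.7,-3.5,0.3],[0.7,-3.5,0.3]],"dr":[[0,0,0],[0,0,0],[0,0,0],[0,0,0],[0,0,0],[0,0,0]]}' >/dev/null
python3 -m jog '{"jaw":[0,0,0,0,0,0,0],"offset":[[0.7,-3.5,0.3],[0.7,-3.5,0.3],[0.7,-3.5,0.3],[0.7,-3.5,0.3],[0.7,-3.5,0.3],[0.7,-3.5,0.3],[0,0,0]],"dr":[[0,0,0],[0,0,0],[0,0,0],[0,0,0],[0,0,0],[0,0,0],[0,0,0]]}'
cat >> h.py <<'E'
from scipy.spatial.transform import Rotation as Ro
np.set_printoptions(precision=4,suppress=True)
def go(p,R):
    "print shift first (tool axes now, cm), then turn (rad)"
    s=readout.observe(); R0=np.array(s['tool_rot']); d=R0.T@(np.array(p)-s['tool_pos'])*100
    rv=Ro.from_matrix(R0.T@np.array(R)).as_rotvec(); 
    print('shift',d,np.linalg.norm(d),'turn',rv,np.linalg.norm(rv),'shift after turn',np.array(R).T@R0@d)
def rect(cal,mask,z):
    c,_=cv2.findContours(mask.astype(np.uint8),0,1); c=max(c,key=cv2.contourArea).reshape(-1,2)
    P=np.array([onplane(cal,q,[0,0,z],[0,0,1])[:2] for q in c],np.float32)*1000
    return cv2.minAreaRect(P)
E
python3 - <<'E'
from h import *
im,cal=snap('wrist','w1.png'); s=readout.observe()
R=np.array(s['tool_rot']);T=np.array(cal['cam_to_world'])
print('cam in tool',R.T@(T[:3,3]-s['tool_pos']),R.T@T[:3,:3])
for r in regions_of('wrist','loaded_carrier'):
    m=r['region']; print(r['score'],m.sum(),np.argwhere(m).mean(0),im[m].mean(0),rect(cal,m,.009))
for r in tip_of('wrist','loaded_carrier'): print(r['score'],w(cal,r['at']))
E
```

```text
time: 2.17
tool_pos: [0.4465, -0.1013, 0.3203]
tool_rot: [[0.968, 0.249, 0.001], [0.249, -0.968, -0.001], [0.001, 0.001, -1.0]]
wrist_force: [0.6, -0.2, -0.5]
width: 0.999
grasp_force: 0.0
time: 3.25
tool_pos: [0.4207, 0.3292, 0.2825]
tool_rot: [[0.967, 0.254, -0.002], [0.254, -0.967, 0.002], [-0.001, -0.002, -1.0]]
wrist_force: [-0.1, 0.5, -1.2]
width: 0.999
grasp_force: 0.0
cam in tool [ 0.0687 -0.0007 -0.1704] [[-0.0001 -0.9689 -0.2475]
 [ 1.      0.0004 -0.002 ]
 [ 0.002  -0.2475  0.9689]]
0.83 1810 [141.5022 318.0215] [104.0171  98.3702 129.7674] ((458.8769226074219, 335.04742431640625), (52.67746353149414, 76.93023681640625), 58.73629379272461)
0.81 1734 [168.9072 389.7837] [105.9544  54.6367  97.0346] ((447.2294921875, 218.26736450195312), (78.37977600097656, 56.12217330932617), 35.4473876953125)
0.73 2233 [ 50.1075 329.1899] [105.7725  53.1532  96.0524] ((584.15283203125, 352.5776672363281), (54.3302116394043, 74.90733337402344), 9.085686683654785)
0.68 1772 [146.5559 220.5525] [103.5519  51.8916  95.6473] ((414.925537109375, 475.2608337402344), (77.0610122680664, 53.63994598388672), 85.04120635986328)
0.92 [0.3167 0.3461 0.0004]
0.83 [ 0.4466  0.2141 -0.0027]
0.81 [ 0.4595  0.3382 -0.0039]
0.7 [ 0.4139  0.4752 -0.0039]
0.62 [ 0.5851  0.3521 -0.0034]
```

View pics/w1.png

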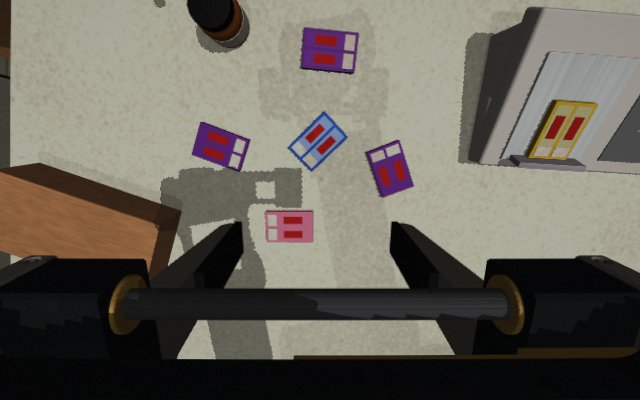

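Confirmed: the blue carrier with red smears is at (318,141), and its look-alikes are purple or pink. It lies at about (0.459, 0.336) with its long axis at −31°.

```bash
python3 - <<'E'
from h import *
print(readout.observe()['joint_positions'])
a=np.radians(-31.3);c,s=np.cos(a),np.sin(a)
go([.459,.336,.12],[[c,s,0],[s,-c,0],[0,0,-1]])
E
```

```text
[ 24.5314   0.543   92.8222  -0.0312  86.6587 100.0632]
shift [ 3.8425 -0.2209 16.3483] 16.795261175327028 turn [0.0007 0.0001 0.7988] 0.7988382365008472 shift after turn [ 2.5256 -2.8968 16.3496]
```

```bash
python3 -m jog '{"jaw":[70,70,70,70,70,70,70,70],"offset":[[0.5,0,2],[0.5,0,2],[0.5,0,2],[0.5,0,2],[0.5,0,2],[0.5,-0.1,2],[0.4,-0.2,2],[0.4,-0.2,2.3]],"dr":[[0,0,0.02],[0,0,0.11],[0,0,0.11],[0,0,0.11],[0,0,0.11],[0,0,0.11],[0,0,0.11],[0,0,0.11]]}' 
python3 -m jog '{"jaw":[70,70],"offset":[[0,0,0],[0,0,0]],"dr":[[0,0,0],[0,0,0]]}' 
python3 - <<'E'
from h import *
im,cal=snap('wrist','w2.png')
for r in regions_of('wrist','loaded_carrier'):
    m=r['region'];q=rect(cal,m,.009); print(r['score'],m.sum(),np.argwhere(m).mean(0),im[m].mean(0),q)
    if m[80:330,200:440].sum()>.8*m.sum():
        a=q[2] if q[1][0]>q[1][1] else q[2]-90
        a=np.radians((a+31+90)%180-90-31);c,s=np.cos(a),np.sin(a);print(np.degrees(a))
        go([q[0][0]/1000,q[0][1]/1000,.004],[[c,s,0],[s,-c,0],[0,0,-1]])
E
```

```text
time: 4.07
tool_pos: [0.4626, 0.3265, 0.1209]
tool_rot: [[0.855, -0.519, 0.002], [-0.519, -0.855, 0.001], [0.002, -0.002, -1.0]]
wrist_force: [0.0, 0.5, -0.4]
width: 0.727
grasp_force: 0.0
time: 4.23
tool_pos: [0.4608, 0.3263, 0.1201]
tool_rot: [[0.859, -0.512, -0.002], [-0.512, -0.859, -0.001], [-0.001, 0.002, -1.0]]
wrist_force: [-0.2, -0.2, 0.1]
width: 0.728
grasp_force: 0.0
0.75 1159 [315.6635 361.3909] [124.6609  78.5306  86.7834] ((298.7068176269531, 367.59759521484375), (62.79607009887695, 33.28538513183594), 59.02255630493164)
0.68 4473 [148.3128 417.6108] [106.9736  53.8574  98.7494] ((447.94427490234375, 218.55661010742188), (78.20633697509766, 52.994873046875), 35.488182067871094)
35.488182067871094
shift [ 4.3351 10.1169 11.8305] 16.158763832635277 turn [-0.0009 -0.0024 -1.1561] 1.156068838736267 shift after turn [-7.4843  8.0509 11.8437]
0.65 5150 [ 94.3992 220.886 ] [106.005   53.7682  97.2581] ((584.3890380859375, 352.5641174316406), (53.84599685668945, 77.37997436523438), 9.542913436889648)
0.6 3870 [198.7245 306.669 ] [ 91.6382  86.7713 117.6667] ((459.068359375, 335.7464904785156), (53.083499908447266, 76.55659484863281), 58.71270751953125)
-31.28729248046875
shift [-0.7007 -0.5233 11.8437] 11.87597018264375 turn [-0.002  -0.0015  0.0094] 0.009699561867155773 shift after turn [-0.6881 -0.5399 11.8437]
```

View pics/w2.png

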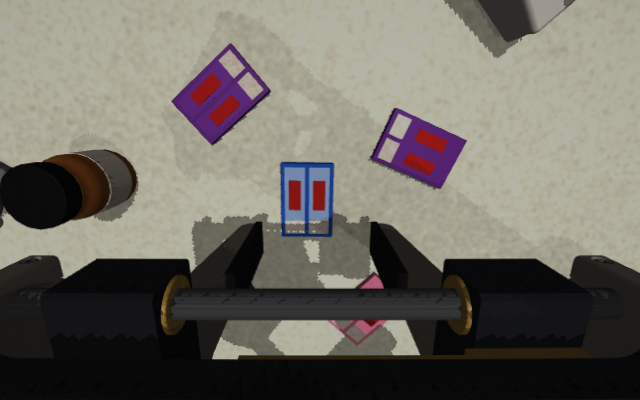

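```bash
python3 -m jog '{"jaw":[70,70,70,70,70,70,70],"offset":[[-0.7,-0.53,1],[0,0,3],[0,0,3],[0,0,2],[0,0,1.8],[0,0,0.95],[0,0,0]],"dr":[[0,0,0.01],[0,0,0],[0,0,0],[0,0,0],[0,0,0],[0,0,0],[0,0,0]]}' 
python3 -m jog '{"jaw":[160,160,160,160,160,160],"offset":[[0,0,0],[0,0,0],[0,0,0],[0,0,0],[0,0,0],[0,0,0]],"dr":[[0,0,0],[0,0,0],[0,0,0],[0,0,0],[0,0,0],[0,0,0]]}' 15
```

```text
time: 4.92
tool_pos: [0.4572, 0.3356, 0.0025]
tool_rot: [[0.854, -0.52, -0.002], [-0.52, -0.854, -0.001], [-0.001, 0.001, -1.0]]
wrist_force: [-0.2, 0.2, 0.0]
width: 0.723
grasp_force: 0.0
time: 5.42
tool_pos: [0.4595, 0.3367, 0.0052]
tool_rot: [[0.854, -0.521, 0.003], [-0.521, -0.854, 0.001], [0.002, -0.003, -1.0]]
wrist_force: [0.7, -0.4, 6.2]
width: 0.559
grasp_force: 15.0
```

```bash
python3 -m jog '{"jaw":[160,160,160,160,160,160,160,160],"offset":[[0,0,-2],[0,0,-3.5],[0,0,-3.5],[0,0,-3.5],[0,0,-3.5],[0,0,-3.8],[0,0,-3.8],[0,0,-3.8]],"dr":[[0,0,0],[0,0,0],[0,0,-0.124],[0,0,-0.124],[0,0,-0.124],[0,0,-0.124],[0,0,-0.124],[0,0,-0.124]]}' 
python3 -m jog '{"jaw":[160,160,160,160,160,160,160,160],"offset":[[-1.5,3.7,0],[-1.5,3.7,0],[-1.5,3.7,0],[-1.5,3.7,0],[-1.5,3.7,0],[-1.5,3.7,0],[-1.5,3.7,0],[-1.5,3.7,0]],"dr":[[0,0,0],[0,0,0],[0,0,0],[0,0,0],[0,0,0],[0,0,0],[0,0,0],[0,0,0]]}' 
python3 -m jog '{"jaw":[160,160],"offset":[[0,0,0],[0,0,0]],"dr":[[0,0,0],[0,0,0]]}' >/dev/null
python3 - <<'E'
from h import *
im,cal=snap('wrist','w3.png');np.save('cal3.npy',cal,allow_pickle=True)
for n in ['first_carrier','bed','dryer','knob_top','knob_mark','ring_mark','loaded_carrier']:
    for r in tip_of('wrist',n)[:2]:
        p=w(cal,r['at']); print(n,round(r['score'],2),p,proj(cal,p).round())
for n in ['first_carrier','bed','knob_top','ring_mark']:
  for r in regions_of('wrist',n)[:1]:
    m=r['region'];c,_=cv2.findContours(m.astype(np.uint8),0,1);c=max(c,key=cv2.contourArea)
    print(n,m.sum(),cv2.boundingRect(c),cv2.approxPolyDP(c,5,True).reshape(-1,2).tolist())
E
```

```text
time: 6.08
tool_pos: [0.4573, 0.3358, 0.2793]
tool_rot: [[0.98, 0.201, 0.0], [0.201, -0.98, 0.0], [0.0, -0.0, -1.0]]
wrist_force: [0.2, -0.2, -0.8]
width: 0.561
grasp_force: 15.0
time: 6.75
tool_pos: [0.3968, 0.0208, 0.2774]
tool_rot: [[0.981, 0.195, 0.001], [0.195, -0.981, -0.0], [0.001, 0.001, -1.0]]
wrist_force: [0.8, -0.6, -0.0]
width: 0.564
grasp_force: 15.0
first_carrier 0.73 [0.5536 0.0396 0.0641] [324.  46.]
bed 0.59 [0.5226 0.0301 0.053 ] [326.  76.]
dryer 0.69 [ 0.6013 -0.0187  0.002 ] [371.  29.]
knob_top 0.89 [ 0.6056 -0.0923  0.1108] [461.   7.]
ring_mark 0.9 [ 0.6049 -0.1117  0.0823] [465.  21.]
ring_mark 0.25 [ 0.6048 -0.0933  0.1136] [463.   7.]
loaded_carrier 0.96 [ 0.4445  0.2169 -0.0018] [191. 112.]
loaded_carrier 0.82 [ 0.4131  0.4744 -0.0015] [ 16. 100.]
first_carrier 3267 (301, 4, 47, 75) [[303, 5], [304, 77], [344, 78], [347, 6]]
bed 4701 (276, 0, 97, 88) [[276, 0], [283, 82], [329, 87], [364, 81], [372, 0]]
knob_top 808 (443, 0, 37, 26) [[443, 9], [446, 21], [465, 25], [476, 16], [479, 0], [446, 0]]
ring_mark 1372 (420, 0, 65, 42) [[421, 22], [431, 37], [457, 40], [474, 27], [484, 0], [462, 26], [444, 20], [445, 0], [421, 0]]
```

View pics/w3.png

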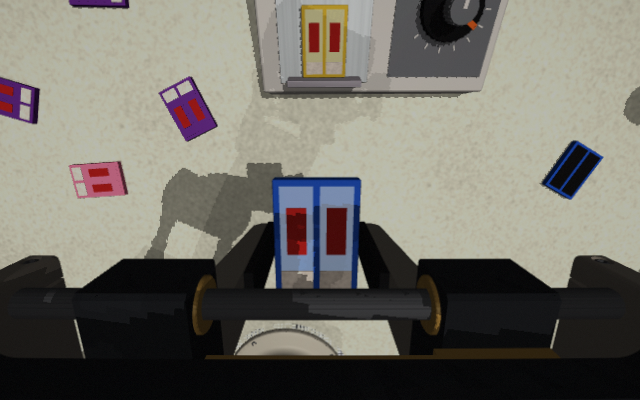

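```bash
cat >> h.py <<'E'
def bedR(psi):
    return (Ro.from_euler('z',psi)*Ro.from_euler('y',-np.radians(20))).as_matrix()
E
python3 - <<'E'
from h import *
from scipy.optimize import least_squares
cal=np.load('cal3.npy',allow_pickle=True).item(); im=cv2.imread('pics/w3.png')
cam=eyes.get_calibration('wrist'); eyes.get_image('wrist')
m=regions_of('wrist','first_carrier')[0]['region']
cal=cam
c,_=cv2.findContours(m.astype(np.uint8),0,1);c=max(c,key=cv2.contourArea)
# quad fit: lines through each side of contour
q=cv2.boxPoints(cv2.minAreaRect(c)).astype(float)
pts=c.reshape(-1,2).astype(float)
sides={'b':[],'t':[],'l':[],'r':[]}
x0,y0,W,H=cv2.boundingRect(c)
for p in pts:
    if y0+12<p[1]<y0+H-12: sides['l' if p[0]<x0+W/2 else 'r'].append(p)
    elif x0+10<p[0]<x0+W-10: sides['t' if p[1]<y0+H/2 else 'b'].append(p)
L={}
off={'l':(-.5,0),'r':(.5,0),'t':(0,-.5),'b':(0,.5)}
for k,v in sides.items():
    vx,vy,a,b=cv2.fitLine((np.array(v)+off[k]).astype(np.float32),cv2.DIST_HUBER,0,.01,.01).ravel(); L[k]=np.cross([a,b,1],[a+vx,b+vy,1])
def X(a,b): r=np.cross(L[a],L[b]); return r[:2]/r[2]
C=np.array([X('b','l'),X('b','r'),X('t','r'),X('t','l')]);print(C)
M=np.array([[-.038,.026,.009],[-.038,-.026,.009],[.038,-.026,.009],[.038,.026,.009]])
def f(v):
    R=bedR(v[3]); return np.concatenate([proj(cal,R@x+v[:3])-c for x,c in zip(M,C)]).ravel()
s=least_squares(lambda v:np.append(f(v),(v[2]-.0645)/.002),[.555,.04,.065,.2]);print(s.x,s.fun)
v=s.x;R=bedR(v[3]);print('bed org',v[:3]-R@[.038,0,0],'knob_top est',v[:3]+R@[-.038+.0675,-.143,.036],np.degrees(v[3]))
E
```

```text
[[304.5     77.5   ]
 [346.6759  77.5   ]
 [349.3691   4.6757]
 [304.5      7.1557]]
[0.5575 0.0405 0.0633 0.2056] [ 0.5855  0.6872  0.1646  0.2494  0.8382  0.6065 -1.5034 -1.3605 -0.5879]
bed org [0.5225 0.0332 0.0503] knob_top est [ 0.6017 -0.0963  0.1072] 11.781627762458815
```

```bash
cat >> h.py <<'E'
PSI=.202; BR=bedR(PSI); BO=np.array([.5565,.0405,.0645])-BR@[.038,0,0]
TR=np.column_stack([BR[:,0],-BR[:,1],-BR[:,2]])
E
python3 - <<'E'
from h import *
go(BO+BR@[.043,0,.009+.005+.04],TR); print(BO,readout.observe()['joint_positions'])
E
```

```text
shift [14.553   1.3285 16.0107] 21.677107250716663 turn [ 0.001   0.3491 -0.0059] 0.3491810650543296 shift after turn [ 8.1904  1.4138 20.0204]
[0.5215 0.0333 0.0515] [-14.2945 -20.975  112.2206   0.0012  88.7591  64.4711]
```

```bash
python3 -m jog '{"jaw":[160,160,160],"offset":[[0,0,0],[0,0,0],[0,0,0]],"dr":[[0,0.116,-0.002],[0,0.116,-0.002],[0,0.117,-0.002]]}' >/dev/null
python3 -m jog '{"jaw":[160,160,160,160,160,160,160,160],"offset":[[1.4,0.25,3.3],[1.4,0.25,3.3],[1.4,0.25,3.3],[1.4,0.25,3.3],[1.3,0.2,3.4],[1.3,0.2,3.4],[0,0,0],[0,0,0]],"dr":[[0,0,0],[0,0,0],[0,0,0],[0,0,0],[0,0,0],[0,0,0],[0,0,0],[0,0,0]]}' 
python3 - <<'E'
from h import *
im,cal=snap('wrist'); s=readout.observe()
print('TCP in bed',BR.T@(s['tool_pos']-BO)*1000)
for n in ['first_carrier','bed','knob_top','knob_mark','ring_mark','loaded_carrier']:
    for r in tip_of('wrist',n)[:2]:
        p=w(cal,r['at']); print(n,round(r['score'],2),p,proj(cal,p).round(),'bed',BR.T@(p-BO)*1000)
cv2.imwrite('pics/w4.png',im[:,:,::-1])
E
```

```text
time: 8.53
tool_pos: [0.5413, 0.0382, 0.1138]
tool_rot: [[0.923, 0.201, 0.328], [0.189, -0.98, 0.069], [0.336, -0.002, -0.942]]
wrist_force: [-0.2, 0.5, 0.5]
width: 0.561
grasp_force: 15.0
TCP in bed [42.5497  0.0039 53.9711]
knob_top 0.79 [ 0.606  -0.0941  0.1115] [534. 178.] bed [  74.2348 -141.7883   36.7935]
knob_mark 0.86 [ 0.6123 -0.0955  0.1188] [546. 166.] bed [  82.3422 -144.4074   41.6894]
ring_mark 0.6 [ 0.605  -0.1111  0.0814] [527. 190.] bed [  59.8522 -158.2232   10.0363]
loaded_carrier 0.72 [0.5416 0.0381 0.11  ] [314. 235.] bed [39.4306  0.6392 47.8829]
loaded_carrier 0.62 [ 0.5886  0.3514 -0.0006] [ 34. 127.] bed [103.9504 298.0968 -93.241 ]
```

View pics/w4.png

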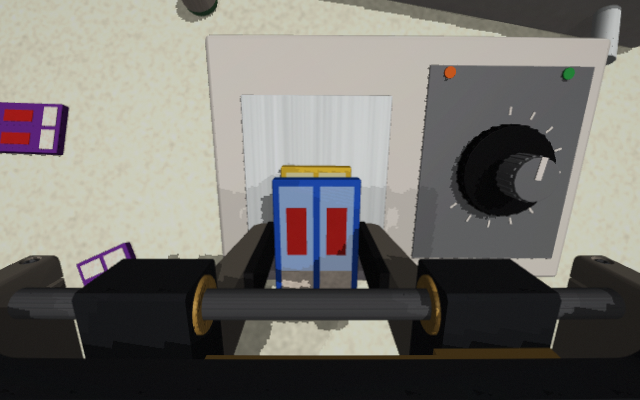

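```bash
python3 - <<'E'
from h import *
cal=eyes.get_calibration('wrist');n=BR[:,2]
b=lambda px,z:(BR.T@(onplane(cal,px,BO+BR@[0,0,z],n)-BO)*1000)
print('yellow far edge',b((281,166),.009),b((351,166),.009))
print('bed far',b((241,95),0),b((391,95),0))
print('held far top edge',b((273,178),.058),b((360,178),.058),b((273,178),.055))
print(BR.T@(readout.observe()['tool_pos']-BO)*1000)
E
```

```text
yellow far edge [81.3474 23.7987  9.    ] [ 81.2945 -28.7285   9.    ]
bed far [132.7654  52.8305   0.    ] [132.7372 -57.9429  -0.    ]
held far top edge [81.3289 22.965  58.    ] [ 81.2705 -28.1904  58.    ] [80.771  23.4037 55.    ]
[44.4775 -0.7077 56.2061]
```

```bash
python3 -m jog '{"jaw":[160,160,160,160],"offset":[[0,0,1.2],[0,0,1.2],[0,0,1.1],[0,0,0]],"dr":[[0,0,0],[0,0,0],[0,0,0],[0,0,0]]}'
python3 -m jog '{"jaw":[160,160],"offset":[[0,0,0.2],[0,0,0]],"dr":[[0,0,0],[0,0,0]]}'
python3 -m jog '{"jaw":[160,160],"offset":[[0,0,0.2],[0,0,0]],"dr":[[0,0,0],[0,0,0]]}'
python3 - <<'E'
from h import *
s=readout.observe();print(BR.T@(s['tool_pos']-BO)*1000,BR.T@s['wrist_force'])
E
```

```text
time: 9.22
tool_pos: [0.5539, 0.04, 0.0834]
tool_rot: [[0.921, 0.2, 0.334], [0.188, -0.98, 0.068], [0.341, 0.0, -0.94]]
wrist_force: [-0.4, 0.6, -0.4]
width: 0.561
grasp_force: 15.0
time: 9.38
tool_pos: [0.5558, 0.0399, 0.0834]
tool_rot: [[0.92, 0.2, 0.337], [0.189, -0.98, 0.067], [0.343, 0.002, -0.939]]
wrist_force: [0.0, -0.1, -1.0]
width: 0.56
grasp_force: 15.0
time: 9.55
tool_pos: [0.5564, 0.04, 0.0812]
tool_rot: [[0.92, 0.2, 0.336], [0.189, -0.98, 0.067], [0.343, 0.001, -0.939]]
wrist_force: [-0.7, -0.2, -1.1]
width: 0.559
grasp_force: 15.0
[43.527  -0.4294 15.732 ] [-1.1012 -0.009  -0.785 ]
```

```bash
for i in 1; do
python3 -m jog '{"jaw":[160,160],"offset":[[0,0,0.1],[0,0,0]],"dr":[[0,0,0],[0,0,0]]}' | grep force
python3 -m jog '{"jaw":[160,160],"offset":[[0,0,0.1],[0,0,0]],"dr":[[0,0,0],[0,0,0]]}' | grep force
python3 -m jog '{"jaw":[160,160],"offset":[[0,0,0.1],[0,0,0]],"dr":[[0,0,0],[0,0,0]]}' | grep force
done
python3 - <<'E'
from h import *
s=readout.observe();print(BR.T@(s['tool_pos']-BO)*1000,BR.T@s['wrist_force'])
E
```

```text
wrist_force: [-0.4, -1.0, 0.0]
grasp_force: 15.0
wrist_force: [-1.7, 0.5, 0.9]
grasp_force: 15.0
wrist_force: [-8.9, -1.2, 11.5]
grasp_force: 15.0
[43.4312 -0.3476 13.2123] [-4.5241  0.5813 13.8981]
```

```bash
python3 -m jog '{"jaw":[160,160],"offset":[[0,0,-0.08],[0,0,0]],"dr":[[0,0,0],[0,0,0]]}' | grep force
for i in 1; do
python3 -m jog '{"jaw":[160,160],"offset":[[-0.2,0,0],[0,0,0]],"dr":[[0,0,0],[0,0,0]]}' | grep wrist
python3 -m jog '{"jaw":[160,160],"offset":[[-0.1,0,0],[0,0,0]],"dr":[[0,0,0],[0,0,0]]}' | grep wrist
python3 -m jog '{"jaw":[160,160],"offset":[[-0.1,0,0],[0,0,0]],"dr":[[0,0,0],[0,0,0]]}' | grep wrist
done
python3 - <<'E'
from h import *
s=readout.observe();print(BR.T@(s['tool_pos']-BO)*1000,BR.T@s['wrist_force'])
E
```

```text
wrist_force: [-1.8, 0.3, 3.5]
grasp_force: 15.0
wrist_force: [0.5, 0.0, 1.5]
wrist_force: [1.2, 0.1, 1.9]
wrist_force: [4.5, 0.1, 1.8]
[40.3283 -0.6379 13.4317] [ 4.7771 -0.7659  0.2157]
```

```bash

python3 -m jog '{"jaw":[160,160],"offset":[[-0.1,0,0],[0,0,0]],"dr":[[0,0,0],[0,0,0]]}' | grep -E "wrist|pos"
python3 -m jog '{"jaw":[160,160],"offset":[[-0.1,0,0],[0,0,0]],"dr":[[0,0,0],[0,0,0]]}' | grep -E "wrist|pos"
python3 - <<'E'
from h import *
s=readout.observe();print(BR.T@(s['tool_pos']-BO)*1000,BR.T@s['wrist_force'])
E
```

```text
tool_pos: [0.5541, 0.0393, 0.0782]
wrist_force: [6.9, 2.8, 0.3]
tool_pos: [0.554, 0.0392, 0.0784]
wrist_force: [8.5, 4.2, 0.5]
[40.1891 -0.719  14.0127] [ 8.8017  2.4247 -2.7018]
```

```bash

python3 -m jog '{"jaw":[130,100,70,70,70,70,70],"offset":[[0.1,0,0],[0,0,0],[0,0,0],[0,0,0],[0,0,0.4],[0,0,0.4],[0,0,0]],"dr":[[0,0,0],[0,0,0],[0,0,0],[0,0,0],[0,0,0],[0,0,0],[0,0,0]]}'
python3 -m jog '{"jaw":[160,160,160,160,160,160],"offset":[[0,0,0],[0,0,0],[0,0,0],[0,0,0],[0,0,0],[0,0,0]],"dr":[[0,0,0],[0,0,0],[0,0,0],[0,0,0],[0,0,0],[0,0,0]]}' 8
python3 -m jog '{"jaw":[160,160],"offset":[[-0.1,0,0],[0,0,0]],"dr":[[0,0,0],[0,0,0]]}' | grep -E "wrist|pos"
python3 -m jog '{"jaw":[160,160],"offset":[[-0.1,0,0],[0,0,0]],"dr":[[0,0,0],[0,0,0]]}' | grep -E "wrist|pos"
python3 - <<'E'
from h import *
s=readout.observe();print(BR.T@(s['tool_pos']-BO)*1000,BR.T@s['wrist_force'])
E
```

```text
time: 11.63
tool_pos: [0.554, 0.0401, 0.0678]
tool_rot: [[0.921, 0.2, 0.333], [0.189, -0.98, 0.068], [0.34, 0.0, -0.941]]
wrist_force: [-0.2, -0.1, -0.2]
width: 0.726
grasp_force: 0.0
time: 12.13
tool_pos: [0.5548, 0.0399, 0.0692]
tool_rot: [[0.921, 0.2, 0.335], [0.189, -0.98, 0.068], [0.342, 0.001, -0.94]]
wrist_force: [-0.1, -0.3, -1.7]
width: 0.562
grasp_force: 8.0
tool_pos: [0.5546, 0.0398, 0.0694]
wrist_force: [2.4, 1.6, -1.2]
tool_pos: [0.5545, 0.0397, 0.0697]
wrist_force: [5.3, 3.6, -1.5]
[37.7718 -0.4236  5.6326] [ 5.0384  2.5091 -3.423 ]
```

```bash

python3 -m jog '{"jaw":[130,100,60,60,60,60,60,60],"offset":[[0.05,0,0],[0,0,0],[0,0,0],[0,0,-1],[0,0,-3],[0,0,-3],[0,0,-3],[0,0,-3]],"dr":[[0,0,0],[0,0,0],[0,0,0],[0,0,0],[0,0,0],[0,0,0],[0,0,0],[0,0,0]]}'
python3 -m jog '{"jaw":[60,60,60],"offset":[[-1.5,0,-3],[-1.5,0,-2],[0,0,0]],"dr":[[0,0,0],[0,0,0],[0,0,0]]}' >/dev/null
python3 - <<'E'
from h import *
im,cal=snap('wrist','w5.png'); s=readout.observe()
print('TCP in bed',BR.T@(s['tool_pos']-BO)*1000,s['joint_positions'])
for n in ['first_carrier','bed','knob_top','knob_mark','ring_mark','loaded_carrier']:
    for r in tip_of('wrist',n)[:2]:
        p=w(cal,r['at']); print(n,round(r['score'],2),p,proj(cal,p).round(),'bed',BR.T@(p-BO)*1000)
cv2.imwrite('pics/w5.png',im[:,:,::-1])
E
```

```text
time: 13.13
tool_pos: [0.5087, 0.0307, 0.1916]
tool_rot: [[0.921, 0.2, 0.334], [0.189, -0.98, 0.067], [0.341, 0.001, -0.94]]
wrist_force: [0.5, -0.4, 0.3]
width: 0.764
grasp_force: 0.0
TCP in bed [  7.237   -0.8328 186.9279] [-19.6523 -26.7701 123.7523  11.0953  65.8412  55.7985]
bed 0.93 [0.5243 0.0318 0.0534] [315. 183.] bed [ 2.95   -2.1121  0.9736]
knob_top 0.74 [ 0.6076 -0.0961  0.1129] [447. 123.] bed [  75.8627 -144.1099   37.7427]
knob_mark 0.97 [ 0.6149 -0.0957  0.1196] [451. 114.] bed [  84.9582 -145.1887   41.5557]
ring_mark 0.97 [ 0.6022 -0.1104  0.082 ] [447. 139.] bed [  57.6223 -157.0554   11.4514]
loaded_carrier 0.83 [0.5569 0.0398 0.0735] [314. 153.] bed [41.2955 -0.7703  8.3849]
loaded_carrier 0.67 [ 0.4474  0.2167 -0.0026] [177. 215.] bed [-52.1379 194.4715 -38.5955]
```

View pics/w5.png

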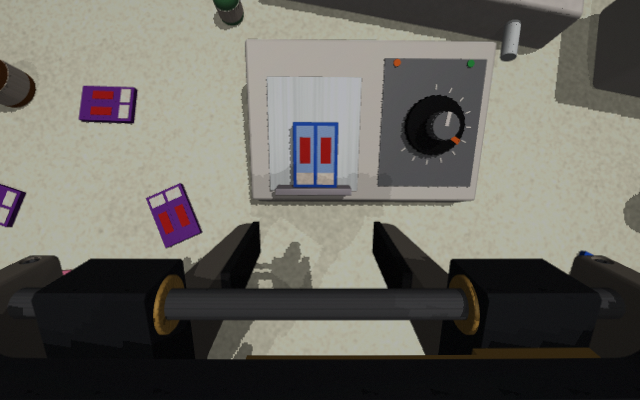

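```bash
python3 - <<'E'
from h import *
k=np.array([.6061,-.0952,.1127]);print(BR.T@(k-BO)*1000)
cal=eyes.get_calibration('wrist');n=BR[:,2];kb=BR.T@(k-BO)
b=lambda px,z:(BR.T@(onplane(cal,px,BO+BR@[0,0,z],n)-BO)-kb)*1000
for px,h in [((447,118),kb[2]),((457,139),kb[2]-.028)]:
    q=b(px,h);print(q,np.hypot(*q[:2]),np.arctan2(-q[1],q[0]))
go(BO+BR@(kb+[0,0,.07]),TR)
E
```

```text
[  74.563  -142.8921   37.9855]
[3.5508 4.347  0.    ] 5.612855386093804 -0.8858723590295299
[-19.7552 -21.9992 -28.    ] 29.567454522197668 2.302503462319765
shift [ 6.8892 14.3203  7.5518] 17.594356724234682 turn [-0.0004  0.0026 -0.0001] 0.002640759992977966 shift after turn [ 6.8682 14.3177  7.5758]
```

```bash

python3 -m jog '{"jaw":[90,90,90,90,90,90,90],"offset":[[0.5,3.5,0],[1.5,3.5,1.5],[1.7,3.5,1.5],[1.7,3.3,1.5],[1.5,0.5,3.1],[0,0,0],[0,0,0]],"dr":[[0,0,0],[0,0,0],[0,0,0],[0,0,0],[0,0,0],[0,0,0],[0,0,0]]}'
python3 - <<'E'
from h import *
s=readout.observe();im,cal=snap('wrist')
print('TCP in bed',BR.T@(s['tool_pos']-BO)*1000,s['joint_positions'])
for n in ['knob_top','knob_mark','ring_mark']:
    for r in tip_of('wrist',n)[:2]:
        p=w(cal,r['at']); print(n,round(r['score'],2),p,proj(cal,p).round(),'bed',BR.T@(p-BO)*1000)
a=cv2.resize(im[100:300,200:440],(720,600),interpolation=cv2.INTER_CUBIC)
cv2.imwrite('pics/w6.png',a[:,:,::-1]);cv2.imwrite('pics/w6full.png',im[:,:,::-1])
E
```

```text
time: 14.32
tool_pos: [0.5822, -0.0994, 0.1761]
tool_rot: [[0.923, 0.201, 0.329], [0.188, -0.98, 0.071], [0.336, -0.004, -0.942]]
wrist_force: [-0.6, 0.1, 0.6]
width: 0.645
grasp_force: 0.0
TCP in bed [  73.4209 -142.1607  105.8277] [-28.5124  -0.4037 108.2298  15.0129  57.9197  43.5287]
knob_top 0.83 [ 0.6055 -0.0918  0.1135] [311. 203.] bed [  74.9226 -139.4531   38.6886]
knob_mark 0.84 [ 0.6122 -0.0946  0.12  ] [316. 196.] bed [  82.7927 -143.5826   42.712 ]
ring_mark 0.85 [ 0.6057 -0.113   0.0829] [334. 210.] bed [  60.6094 -160.2338   11.3443]
```

View pics/w6.png

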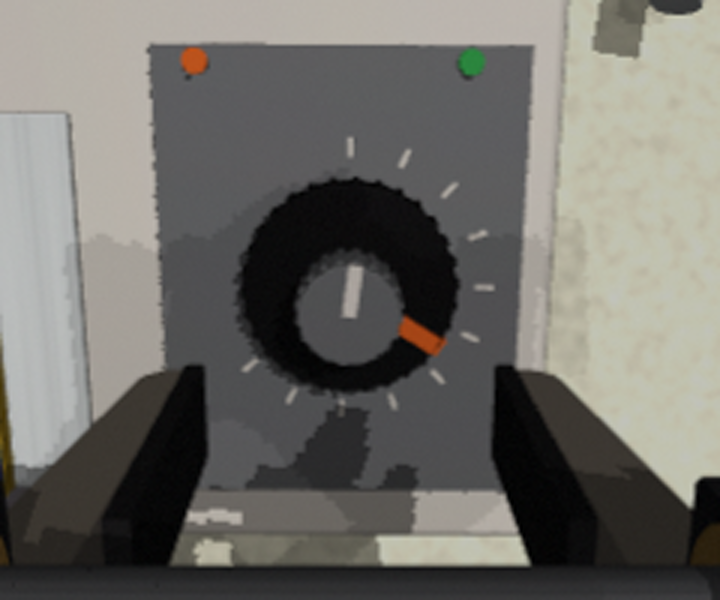

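```bash
python3 - <<'E'
from h import *
im=cv2.imread('pics/w6full.png')[:,:,::-1].astype(int)
cal=eyes.get_calibration('wrist');n=BR[:,2];k=np.array([.6061,-.0952,.1127]);kb=BR.T@(k-BO)
f=lambda px,z:(BR.T@(onplane(cal,px,BO+BR@[0,0,z],n)-BO)*1000)
crop=lambda x,y:(200+(x+.5)/3-.5,100+(y+.5)/3-.5)
ztop=kb[2]
E=[f(crop(*p),ztop) for p in [(294,308),(405,308),(348,366),(348,252)]]
print('knob edge pts',np.array(E)); c=np.array([(E[2][0]+E[3][0])/2,(E[0][1]+E[1][1])/2]);print('centre',c, 'dia',E[0][1]-E[1][1],E[3][0]-E[2][0])
a,b=f(crop(348,318),ztop),f(crop(356,265),ztop);d=b-a;print('white',np.arctan2(-d[1],d[0]),'at',b[:2]-c,np.arctan2(-(b[1]-c[1]),b[0]-c[0]))
m=((im[:,:,0]>150)&(im[:,:,1]<110)&(im[:,:,2]<70));m[:160]=0;m[:, :300]=0
P=np.argwhere(m)[:,::-1];print(len(P),P.mean(0))
Q=np.array([f(p,ztop-.028)[:2] for p in P]);vx,vy,_,_=cv2.fitLine(Q.astype(np.float32),cv2.DIST_L2,0,.01,.01).ravel()
if vx>0: vx,vy=-vx,-vy
q=Q.mean(0)-c;print('orange dir',np.arctan2(-vy,vx),'pos',q,np.hypot(*q),np.arctan2(-q[1],q[0]))
print('TCP',BR.T@(readout.observe()['tool_pos']-BO)*1000)
# same measure for TCP projection check: where pads mid appears
E
```

```text
knob edge pts [[  77.7929 -128.7642   37.9855]
 [  77.7788 -160.7299   37.9855]
 [  60.1672 -144.3118   37.9855]
 [  94.2428 -144.3125   37.9855]]
centre [  77.205  -144.7471] dia 31.965761194347607 34.075634101536814
white 0.14414907377386163 at [13.2639 -1.8408] 0.1379026397719396
60 [339.05 211.35]
orange dir 2.199214 pos [-16.2316 -22.3159] 27.594670784255964 2.199647195214876
TCP [  76.2968 -142.8354  110.6682]
```

```bash
cat >> h.py <<'E'
def mark(ztop=.036,ring=True):
    cal=eyes.get_calibration('wrist');im=eyes.get_image('wrist').astype(int);s=readout.observe()
    t=BR.T@(s['tool_pos']-BO);n=BR[:,2]
    f=lambda px,z:(BR.T@(onplane(cal,px,BO+BR@[0,0,z],n)-BO)*1000)[:2]
    o=(im[:,:,0]>140)&(im[:,:,0]-im[:,:,1]>60)&(im[:,:,2]<80)
    near=np.zeros_like(o);u,v=proj(cal,BO+BR@[.0755,-.1435,ztop-.01]).astype(int);near[max(v-50,0):v+50,max(u-50,0):u+50]=1
    o&=near>0
    sm=np.zeros_like(o);u,v=proj(cal,BO+BR@[.0755,-.1435,ztop]).astype(int);sm[max(v-22,0):v+22,max(u-22,0):u+22]=1
    wh=(im.min(2)>145)&(im.max(2)-im.min(2)<40)&(sm>0)
    out=[]
    for m,z in((wh,ztop),(o,ztop-.028)):
        P=np.argwhere(m)[:,::-1];print(len(P),P.mean(0))
        Q=np.array([f(p,z) for p in P],np.float32);out.append(cv2.fitLine(Q,cv2.DIST_L2,0,.01,.01).ravel())
    A=np.array([[-l[1],l[0]] for l in out]);c=np.linalg.solve(A,[a@l[2:] for a,l in zip(A,out)])
    ang=[np.arctan2(-(l[3]-c[1]),l[2]-c[0]) for l in out];rad=[np.hypot(*(l[2:]-c)) for l in out]
    print('axis',c,'axis-TCP',c-t[:2]*1000,'TCP',t*1000,'angles w,o',ang,'radii',rad,'diff',ang[1]-ang[0])
    return im
E
python3 - <<'E'
from h import *
mark(); go(BO+BR@[.0755,-.1435,.11],TR)
E
```

```text
53 [315.8113 198.8302]
66 [337.4242 213.6515]
axis [  71.647  -143.4045] axis-TCP [-4.7404 -0.4835] TCP [  76.3874 -142.9209  110.8435] angles w,o [np.float32(0.11793598), np.float32(2.1202812)] radii [np.float32(8.792207), np.float32(26.12563)] diff 2.0023453
shift [-0.089   0.0576  0.0843] 0.13543747987005456 turn [ 0.0027 -0.0022  0.0013] 0.0037073316490992833 shift after turn [-0.0887  0.0579  0.0843]
```

```bash

python3 -m jog '{"jaw":[90,90,90,90,90,90],"offset":[[-0.24,0.09,0],[0,0,0],[0,0,0],[0,0,0],[0,0,0],[0,0,0]],"dr":[[0,0,0],[0,0,-0.12],[0,0,-0.12],[0,0,-0.12],[0,0,-0.12],[0,0,-0.12]]}' >/dev/null
python3 -m jog '{"jaw":[90,90,90,90,90],"offset":[[0,0,2],[0,0,2],[0,0,2],[0,0,1],[0,0,0]],"dr":[[0,0,0],[0,0,0],[0,0,0],[0,0,0],[0,0,0]]}'
python3 - <<'E'
from h import *
s=readout.observe();print(BR.T@(s['tool_pos']-BO)*1000,BR.T@s['tool_rot'],s['joint_positions'])
E
```

```text
time: 15.48
tool_pos: [0.6033, -0.0958, 0.1114]
tool_rot: [[0.647, 0.686, 0.332], [0.709, -0.702, 0.069], [0.281, 0.191, -0.941]]
wrist_force: [-0.1, 0.1, -0.3]
width: 0.648
grasp_force: 0.0
[  71.4376 -142.9599   37.7441] [[ 0.8255  0.5645 -0.0029]
 [ 0.5645 -0.8255  0.0011]
 [-0.0017 -0.0026 -1.    ]] [-26.9798   7.1235 108.3518  16.1075  49.9461   8.2407]
```

```bash

python3 -m jog '{"jaw":[90,90,90,90],"offset":[[0,0,0.7],[0,0,0.6],[0,0,0],[0,0,0]],"dr":[[0,0,0],[0,0,0],[0,0,0],[0,0,0]]}'
python3 -m jog '{"jaw":[200,200,200,200,200,200,200],"offset":[[0,0,0],[0,0,0],[0,0,0],[0,0,0],[0,0,0],[0,0,0],[0,0,0]],"dr":[[0,0,0],[0,0,0],[0,0,0],[0,0,0],[0,0,0],[0,0,0],[0,0,0]]}' 6
python3 - <<'E'
from h import *
s=readout.observe();print(BR.T@(s['tool_pos']-BO)*1000,s['tool_rot'].T@s['wrist_force'],s['moment'])
E
```

```text
time: 15.82
tool_pos: [0.6092, -0.0959, 0.1016]
tool_rot: [[0.647, 0.685, 0.336], [0.709, -0.702, 0.067], [0.282, 0.194, -0.94]]
wrist_force: [-0.6, 0.1, 0.3]
width: 0.648
grasp_force: 0.0
time: 16.4
tool_pos: [0.6082, -0.0949, 0.1006]
tool_rot: [[0.647, 0.686, 0.333], [0.709, -0.702, 0.069], [0.282, 0.191, -0.94]]
wrist_force: [-4.1, 3.6, 2.4]
width: 0.319
grasp_force: 6.0
[  72.374  -143.0013   25.8857] [ 0.5791 -4.9427 -3.338 ] [0.6573 0.5919 0.2809]
```

```bash

python3 -m jog '{"jaw":[200,200,200],"offset":[[0,-0.1,0],[0,0,0],[0,0,0]],"dr":[[0,0,0],[0,0,0],[0,0,0]]}' >/dev/null
python3 - <<'E'
from h import *
s=readout.observe();print(BR.T@(s['tool_pos']-BO)*1000,s['tool_rot'].T@s['wrist_force'],s['moment'])
E
python3 -m jog '{"jaw":[200,200,200],"offset":[[0,-0.1,0],[0,0,0],[0,0,0]],"dr":[[0,0,0],[0,0,0],[0,0,0]]}' 20 >/dev/null
python3 - <<'E'
from h import *
s=readout.observe();print(BR.T@(s['tool_pos']-BO)*1000,s['tool_rot'].T@s['wrist_force'],s['moment'],s['grasp_force'],s['width'])
E
```

```text
[  72.3274 -142.9139   26.1203] [ 0.4016 -4.0491 -2.5564] [0.5177 0.5776 0.1546]
[  72.3264 -142.805    26.4253] [ 0.1052 -1.6497 -1.1597] [0.2142 0.4192 0.1307] 19.99996393918991 0.316511257365643
```

```bash

python3 -m jog '{"jaw":[200,200,200,200],"offset":[[0,-0.07,0.3],[0,0,0.3],[0,0,0],[0,0,0]],"dr":[[0,0,0],[0,0,0],[0,0,0],[0,0,0]]}' >/dev/null
cat > st.py <<'E'
from h import *
s=readout.observe();B=BR.T@s['tool_rot'];print(round(s['time'],1),'TCP',BR.T@(s['tool_pos']-BO)*1000,'F tool',s['tool_rot'].T@s['wrist_force'],'Mtool',s['tool_rot'].T@s['moment'],s['grasp_force'],s['width'],'yaw cw',np.arctan2(-B[1,0],B[0,0]),'j6',s['joint_positions'][5])
E
python3 st.py
```

```text
17.2 TCP [  72.4254 -142.7597   20.9203] F tool [-1.3852 -1.8638 -7.9993] Mtool [ 0.4354 -0.3621  0.0232] 20.009887218475342 0.31744596436252437 yaw cw -0.6004958189822274 j6 8.100551671445064
```

```bash

python3 -m jog '{"jaw":[200,200,200,200,200,200],"offset":[[0,0,0.05],[0,0,0],[0,0,0],[0,0,0],[0,0,0],[0,0,0]],"dr":[[0,0,0.08],[0,0,0.08],[0,0,0.08],[0,0,0.08],[0,0,0.08],[0,0,0]]}' >/dev/null
python3 st.py
python3 -m jog '{"jaw":[200,200,200,200,200,200],"offset":[[0,0,0],[0,0,0],[0,0,0],[0,0,0],[0,0,0],[0,0,0]],"dr":[[0,0,0.08],[0,0,0.08],[0,0,0.08],[0,0,0.08],[0,0,0.08],[0,0,0]]}' >/dev/null
python3 st.py
```

```text
17.7 TCP [  72.2802 -142.2431   20.7834] F tool [ -3.988   -4.0503 -14.235 ] Mtool [ 0.7867 -0.8198  0.0635] 20.019335746765137 0.31946906085899696 yaw cw -0.1974500594827915 j6 31.20311151860595
18.2 TCP [  72.3022 -141.7744   20.7875] F tool [ -5.785   -2.841  -15.7189] Mtool [ 0.6616 -1.0702  0.0528] 20.01733034849167 0.3174295120201142 yaw cw 0.20264398957310154 j6 54.12252176487436
```

```bash

python3 -m jog '{"jaw":[200,200,200,200,200,200,200],"offset":[[-0.15,-0.1,-0.05],[0,0,0],[0,0,0],[0,0,0],[0,0,0],[0,0,0],[0,0,0]],"dr":[[0,0,0.08],[0,0,0.08],[0,0,0.08],[0,0,0.08],[0,0,0.08],[0,0,0.08],[0,0,0]]}' >/dev/null
python3 st.py
python3 -m jog '{"jaw":[200,200,200,200,200,200,200],"offset":[[0,0,-0.2],[0,0,-0.2],[0,0,-0.2],[0,0,0],[0,0,0],[0,0,0],[0,0,0]],"dr":[[0,0,0],[0,0,0],[0,0,0],[0,0,0],[0,0,0],[0,0,0],[0,0,0]]}' >/dev/null
python3 st.py
```

```text
18.8 TCP [  72.2181 -140.9761   21.111 ] F tool [-1.2411 -2.8336 -7.2162] Mtool [ 0.5378 -0.4433  0.0426] 20.006341338157654 0.31402161004346096 yaw cw 0.6832396340091529 j6 81.63346318421495
19.4 TCP [  71.9738 -140.8949   26.5641] F tool [ 3.2056 -6.3115 -0.3704] Mtool [0.9512 0.277  0.0801] 20.000415444374084 0.31171543296106635 yaw cw 0.6804470095301751 j6 81.51993031710069
```

```bash

python3 -m jog '{"jaw":[200,200,200,200,200],"offset":[[0.1,-0.2,0],[0,0,0],[0,0,0],[0,0,0],[0,0,0]],"dr":[[0,0,0.08],[0,0,0.08],[0,0,0.08],[0,0,0.08],[0,0,0.08]]}' >/dev/null
python3 st.py
python3 -m jog '{"jaw":[200,200,200,200,200,200],"offset":[[0,0,0],[0,0,0],[0,0,0],[0,0,0],[0,0,0],[0,0,0]],"dr":[[0,0,0.08],[0,0,0.08],[0,0,0.08],[0,0,0.08],[0,0,0],[0,0,0]]}' >/dev/null
python3 st.py
```

```text
19.8 TCP [  72.673  -140.3561   26.2384] F tool [ 0.6308 -0.749  -1.4396] Mtool [ 0.2007 -0.1979 -0.0745] 19.996341168880463 0.31540408056543257 yaw cw 1.0836396812861409 j6 104.94417559601872
20.3 TCP [  73.0727 -140.1891   26.4208] F tool [-0.8861 -3.0666 -1.827 ] Mtool [ 0.409  -0.1318  0.0641] 20.000014901161194 0.31820919586676466 yaw cw 1.3979561289487425 j6 122.94365314957187
```

```bash

python3 -m jog '{"jaw":[170,140,110,90,90,90,90,90],"offset":[[0,-0.1,0],[0,0,0],[0,0,0],[0,0,0],[0,0,-1.5],[0,0,-2.5],[0,0,-2.5],[0,0,-2]],"dr":[[0,0,0],[0,0,0],[0,0,0],[0,0,0],[0,0,0],[0,0,0],[0,0,0],[0,0,0]]}' 
python3 -m jog '{"jaw":[90,90,90,90,90],"offset":[[0,0,0],[0,0,0],[0,0,0],[0,0,0],[0,0,0]],"dr":[[0,0,0],[0,0,0],[0,0,0],[0,0,0],[0,0,0]]}' >/dev/null
python3 - <<'E'
from h import *
im=mark().astype(np.uint8)
a=cv2.resize(im[100:300,200:440],(720,600),interpolation=cv2.INTER_CUBIC)
cv2.imwrite('pics/w7.png',a[:,:,::-1])
E
```

```text
time: 20.98
tool_pos: [0.5793, -0.0973, 0.1823]
tool_rot: [[0.354, -0.873, 0.335], [-0.933, -0.353, 0.067], [0.06, -0.337, -0.94]]
wrist_force: [0.6, -0.0, 0.4]
width: 0.645
grasp_force: 0.0
66 [320.6667 194.7727]
96 [333.5417 173.9167]
axis [  67.4851 -151.8393] axis-TCP [ -4.9249 -12.9664] TCP [  72.4101 -138.8729  109.8619] angles w,o [np.float32(-1.0026739), np.float32(2.1652098)] radii [np.float32(3.2098732), np.float32(15.031897)] diff 3.1678836
```

View pics/w7.png

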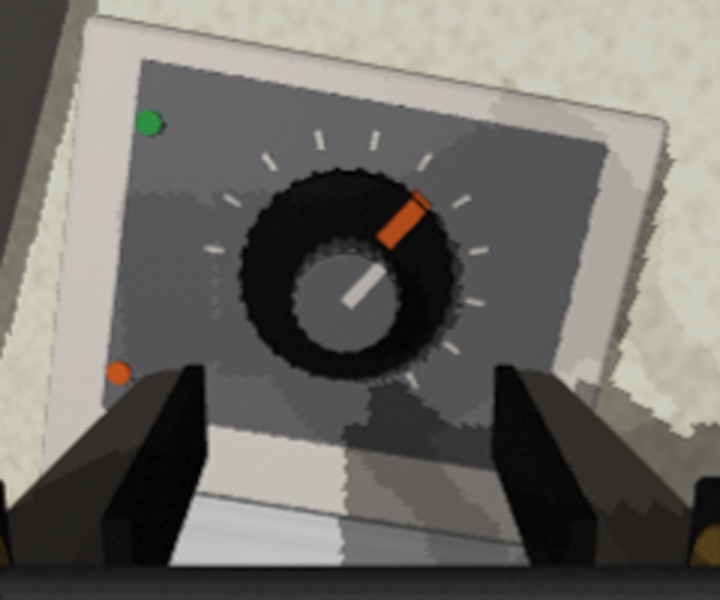

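```bash
python3 - <<'E'
from h import *
cal=eyes.get_calibration('wrist');n=BR[:,2]
f=lambda x,y,z:(BR.T@(onplane(cal,(200+(x+.5)/3-.5,100+(y+.5)/3-.5),BO+BR@[0,0,z],n)-BO)*1000)[:2]
a=cv2.imread('pics/w7.png')[:,:,::-1].astype(int)
yy,xx=np.mgrid[:600,:720]
wm=(a.min(2)>140)&(abs(xx-365)<40)&(abs(yy-285)<40)
om=(a[:,:,0]>140)&(a[:,:,0]-a[:,:,1]>60)&(abs(xx-400)<45)&(abs(yy-220)<45)&(yy>205-.0*xx)
D=lambda v:np.arctan2(-v[1],v[0])
for m,z in((wm,.036),(om,.008)):
    Q=np.array([f(x,y,z) for y,x in np.argwhere(m)],np.float32);l=cv2.fitLine(Q,cv2.DIST_L2,0,.01,.01).ravel()
    print(m.sum(),np.argwhere(m).mean(0)[::-1],'dir',D(l[:2]),D(-l[:2]),l[2:])
# axis: white line starts at axis, top-face circle centre ~(347,301)
c=f(347,302,.036);print('axis',c)
for p in[(385,244),(418,202)]: q=f(*p,.008);print(q-c,np.hypot(*(q-c)),D(q-c))
# edges of orange
for e in[((377,238),(411,193)),((391,249),(427,208))]:
    p,q=f(*e[0],.008),f(*e[1],.008);print('edge dir',D(q-p))
q=f(382,267,.036);print('white tip',q-c,np.hypot(*(q-c)),D(q-c))
E
```

```text
618 [363.1505 285.5   ] dir -1.008341 2.1332517 [  69.3891 -149.1543]
821 [400.3727 224.5335] dir -0.97291154 2.1686811 [  59.582  -163.7646]
axis [  73.1334 -143.538 ]
[ -9.9017 -13.2771] 16.562729549726836 2.211586348566682
[-17.6862 -28.1901] 33.278902694323364 2.1311123656023643
edge dir 2.0351483448132273
edge dir 2.1051364350538257
white tip [ -8.1223 -11.9093] 14.415359141685522 2.169347263709285
```

```bash
python3 - <<'E'
from h import *
cal=eyes.get_calibration('wrist');n=BR[:,2]
f=lambda x,y,z:(BR.T@(onplane(cal,(200+(x+.5)/3-.5,100+(y+.5)/3-.5),BO+BR@[0,0,z],n)-BO)*1000)[:2]
a=cv2.imread('pics/w7.png')[:,:,::-1].astype(int);yy,xx=np.mgrid[:600,:720]
D=lambda v:np.arctan2(-v[1],v[0])
for t in (150,175,190):
    om=((a[:,:,0]>t)&(a[:,:,0]-a[:,:,1]>60)&(abs(xx-400)<45)&(abs(yy-220)<45)).astype(np.uint8)
    _,lab,st,_=cv2.connectedComponentsWithStats(om);k=1+st[1:,4].argmax();P=np.argwhere(lab==k)
    Q=np.array([f(x,y,.008) for y,x in P],np.float32);l=cv2.fitLine(Q,cv2.DIST_L2,0,.01,.01).ravel();v=l[:2]*(-1 if l[0]>0 else 1)
    r=cv2.minAreaRect(Q);print(t,st[1:,4],P[:,0].min(),'dir',D(v),'mean',Q.mean(0),D(Q.mean(0)-[73.13,-143.54]),r)
E
```

```text
150 [  6 790] 202 dir 2.140336 mean [  59.5162 -164.0033] 2.157837465578683 ((59.46139144897461, -163.9769287109375), (15.275028228759766, 5.334864616394043), 57.341339111328125)
175 [15  9 10  4  8  7 31 38 44  4  4  4] 228 dir -1.602413 mean [  63.1682 -159.7178] 2.122729993723655 ((63.4931526184082, -160.01687622070312), (2.526879072189331, 3.852447986602783), 10.374707221984863)Traceback (most recent call last):
  File "<stdin>", line 8, in <module>
ValueError: attempt to get argmax of an empty sequence
```

```bash
python3 -c "
from workcell import env
print(env.sign_off())"
```

```text
the job is handed in; nothing more can be done
None
```

The job is handed in, with no verdict shown: the smear carrier lies on the yellow one, both pushed home against the backstop and released, and by my measurements the knob's white line is within about 0.03 rad of the orange mark, with no ring movement seen.

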